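Open the double-door bench cupboard

ROBOT

A 6-joint arm with a two-finger parallel gripper is mounted at the origin on a cart in front of the work surface, level with it; the furniture and walls round the work are solid. World frame = base frame: x ahead of the robot, y to its left, z up, the work surface at z = 0. Lengths are in m, angles in rad, forces in N, time in s.
With the tool pointing down it reaches from about 0.375 to 0.9 m from the base axis. Payload 3.1 kg.
Tool frame: the origin (TCP) lies between the finger pads; the fingertips stand 8 mm ahead of it and the grasp point (between the pads) lies 11 mm behind it; z points along the fingers, y is the line along which they close (so a half turn about z gives the same grasp; the last joint's range is limited). The gripper opens to 87 mm and grips with 3 to 60 N. Pads are 19 mm wide; open, the fingers measure 117 mm over their backs; the gripper's body (75 mm by 190 mm) begins 51 mm behind the grasp point.
Start: joints at [-1.377, 0.527, 1.433, -0, 1.181, -0.178], TCP at [0.227, -0.582, 0.231] pointing down, gripper open.
Joint ranges: [-3.08, 3.08], [-0.75, 2.2], [0.22, 2.44], [-1.43, 4.57], [0, 2.65], [-2.85, 2.85]. Speed limits (rad/s): [2.79, 2.79, 3.14, 3.14, 3.14, 3.14].

INTERFACE

Orientations are given as a unit quaternion [x, y, z, w].
In Python, from rig import robot, vision, job gives the robot as it stands.
- The arm moves only by the shell command python3 -m handwheel 'ROWS' [OPENING] [FORCE]. ROWS is JSON, a list of rows, each a list of 4 numbers: the shift along the tool's x, y, z as a fraction of full scale, then the turn about the tool's z as a fraction of full scale. A call has 1 to 20 rows; each row is the pose to reach, as a shift and turn from the pose commanded when the call began, along the tool's axes at that moment, turning the shorter way round; what a row does not reach only later rows make up. Full scale, the value 1, is 300 mm for a shift and 2 pi rad for a turn. A row lasts 1/12 s, in which the tool goes at most 41.7 mm and 7.16 degrees, less where a joint would pass 70% of its speed; a pose out of reach is approached as far as the arm can. A call with a number of a shift or a turn outside -1 to 1 is refused whole. A call with a gripper value outside its range is refused whole. OPENING is the opening in per cent of the stroke, from 0 (shut) to 100 (fully open), set as the call begins (- or left out, the last holds). The fingers move at their own pace and stop on an object; FORCE is the grip in N (left out, the last holds). Time passes only in rows, so rows that repeat a pose let the fingers close. It gives the time, the measured TCP pose, the force, the opening and the grip force at its end, in the units of the state.
- robot.get_obs(): the state, without advancing time (a new reading comes with each control period).
- vision.camera(name): name is "scene" or "top" or "wrist"; returns a dict with "frame" (420x560x3 uint8, red, green, blue), "K" (3x3 intrinsics, pixels), "cam_to_world" (4x4, takes a point from camera to world coordinates); the wrist camera has in their place "hand_eye" (4x4, takes a point from camera to tool coordinates, whose origin is the TCP and whose axes are the flange's). Camera axes: x right, y down, z forward; pixel columns grow to the right and rows downward; lengths in m; the calibration is good to about 2 mm. A picture is of the moment at which its call begins: read the wrist's pose just before it. There is no depth.
- job.hand_in(): hands the job in; it is judged then, once.
Trained networks look in the newest picture that a camera, given by its name, has taken for a name from the list of things; names that differ only in an ending like _2 or _b are one class to them, and where a whole thing is asked for, a point or a joint stands for the part that bears it (a point fixed in the world has none). Each returns a list of dicts, best first, with "conf" (0 to 1); they miss things now and then, are a little off and sometimes report something else, mostly with a low value. They report only what shows in the picture. A call takes as long as a camera call.
- vision.look_for(camera, label): "point" ([row, column] in pixels, amid what is visible of it).
- vision.outline_of(camera, label): "mask" (420x560 bool, what is visible of it) and "point" ([row, column] in pixels, amid what is visible of it).
The state is a dict: "time": time; "q": joint angles; "joint_velocities": joint speeds; "joint_torque": joint torques, N m; "position": TCP position; "tool_rot": TCP orientation; "ft_force": force on the tool from outside, world axes, zero at the start; "moment": the same for the moment, N m; "grip_width": finger opening in m; "grip_force": force on a finger pad.
Only numpy, scipy, OpenCV 4.12 (cv2) and the standard library are available. Lean on these libraries where they do the work, as an engineer would, in place of code of your own. Each camera call takes 0.05 s, during which the arm holds its last target. There are 200 camera calls.

TASK

Open both doors of the small wooden cupboard on the workbench wide, to about a right angle, so that the glue and the parts bin inside can be reached. Start with the door that carries the overlapping strip and is held by the spring catch; swing out the other one, which is trapped behind the strip, only once the first stands wide open. Do not force the trapped door.

Things in the scene. Friction and masses are not known exactly. Their poses are not given: they have to be found in the camera images.
- cupboard: Plywood box on short black feet, 280 x 140 x 215 mm (wide, deep, high), standing on the bench; origin under its centre, x to its back, y to its left, z up. Two wooden doors in front (-x), each 138 mm wide, 12 thick, 27 to 211 mm above the bench, on upright hinge pins at the outer edges. An 8 mm thick wooden strip screwed to the right door's edge stands 20 mm over the front of the left door.
- strip_leaf_handle (a point): Centre of the upright round steel post, 12 mm thick, of the right door's handle (door with the strip). 38 mm out from the door, 175 mm above the bench; free top 30 mm above the point, level 12 mm arm to the door 38 mm below. Axes turn with the door: x square into it, y left along it, z up. Hinge pin 36 mm along +x, 91 mm along -y. Opens counterclockwise from above, toward the robot.
- plain_leaf_handle (a point): Centre of the upright post of the left door's handle (door without strip), made like the right one: same height, distance from the door and meaning of axes. Hinge pin 36 mm along +x, 91 mm along +y. Opens clockwise from above, toward the robot, once the strip is out of its way. With both doors shut the two posts are 96 mm apart.
- strip_leaf (a joint): Angle of the right door (with the strip): 0 shut, grows as it opens, stop at 1.75 rad. A sprung ball catch inside holds it shut; a pull of about 7 N on the handle frees it within the first 0.15 rad. Then it swings with slight friction and stays where it is left.
- plain_leaf (a joint): Angle of the left door (without strip): 0 shut, grows as it opens, stop at 1.75 rad. It has no catch of its own, only the right door's strip in front of its edge; swings with slight friction and stays where it is left.

How it is judged:
On the way:
1. the door with the strip stands wide open (over 69 degrees) while the other is still shut (under 9 degrees) (value of joint strip_leaf above 1.2 rad and value of joint plain_leaf below 0.15 rad), for 0.2 s.
At the end, for the whole second after the job is handed in: Both doors stand open by more than 1.2 rad (69 degrees) and at rest (value of joint each of strip_leaf, plain_leaf above 1.2 rad and velocity of joint strip_leaf between -0.1 and 0.1 rad/s and velocity of joint plain_leaf between -0.1 and 0.1 rad/s); the robot touches nothing.
It fails at once if the trapped door is forced out (over 9 degrees) while the door with the strip is open less than 0.6 rad (value of joint plain_leaf above 0.15 rad and value of joint strip_leaf below 0.6 rad).
It also fails if it takes over 51 s, if anything falls off the work surface, if the arm or the gripper's body presses on something with over 40 N, if the wrist force passes 120 N, or if a joint passes its speed limit or range.

## Working session

There is one attempt and no reset: what is moved stays moved. The work goes in short steps, Python scripts to look and compute and a shell command to move; the robot and the scene stay as the last step left them, time stands still between calls to the robot, and variables do not carry over. Pictures are saved under pics/ and viewed, at most 10 in all, crops included, and the job is handed in when it is done.

```bash
mkdir -p pics
cat > h.py <<'E'
import numpy as np, cv2
from rig import robot, vision, job
E
python3 - <<'E'
from h import *
o=robot.get_obs();print(o['time'],o['position'],o['tool_rot'],o['grip_width'])
for c in ['scene','top']:
    d=vision.camera(c);cv2.imwrite(f'pics/{c}0.png',d['frame'][:,:,::-1]);print(c,d['K'].tolist(),d['cam_to_world'].round(4).tolist())
    for l in ['cupboard','strip_leaf_handle','plain_leaf_handle']:
        print(l,[(r['conf'],r['point']) for r in vision.look_for(c,l)])
E
```

```text
0.0 [ 0.22695401 -0.58157691  0.2295503 ] [ 9.82769848e-01  1.84830308e-01 -1.73164586e-05 -1.08759936e-03] 0.08693764319133364
scene [[519.6427106896055, 0.0, 284.9384362569821], [0.0, 519.6427106896055, 206.49228734104838], [0.0, 0.0, 1.0]] [[-0.9118, -0.2659, 0.3129, 0.3188], [-0.4099, 0.5473, -0.7297, 0.5469], [0.0228, -0.7936, -0.608, 0.6357], [0.0, 0.0, 0.0, 1.0]]
cupboard [(0.84, [169.6, 270.1])]
strip_leaf_handle []
plain_leaf_handle [(0.75, [184.1, 300.0])]
top [[524.0485238660997, 0.0, 283.76535406830243], [0.0, 524.0485238660997, 220.90943814831135], [0.0, 0.0, 1.0]] [[0.0123, -0.9965, 0.0829, 0.5026], [-0.9998, -0.0133, -0.012, -0.0773], [0.0131, -0.0828, -0.9965, 1.0806], [0.0, 0.0, 0.0, 1.0]]
cupboard [(0.81, [177.5, 347.0])]
strip_leaf_handle [(0.65, [217.0, 375.2])]
plain_leaf_handle [(0.68, [222.9, 307.3])]
```

View pics/scene0.png

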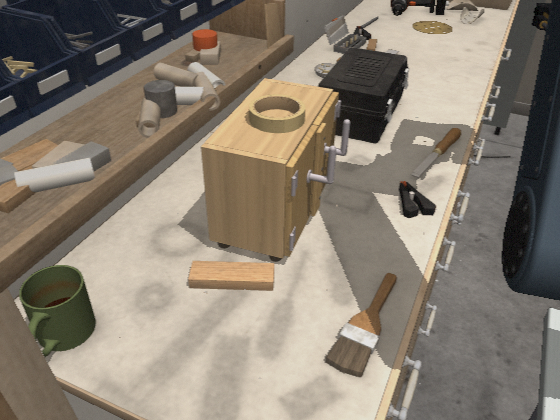

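View pics/top0.png

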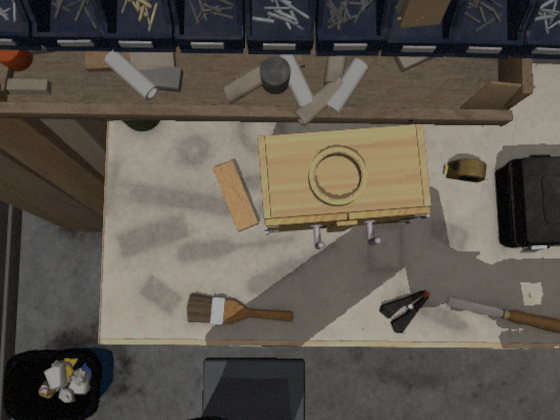

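The scene view shows the cupboard with its front toward the robot, handle posts at about (345,135) and (325,165). The top view shows the posts at about (371,235) on the right door and (318,238) on the left. I'll zoom in on these.

```bash
cat >> h.py <<'E'
def ray(d,rc,z):
    T=d['cam_to_world'];v=T[:3,:3]@np.linalg.solve(d['K'],[rc[1],rc[0],1]);return T[:3,3]+v*(z-T[2,3])/v[2]
def proj(d,p):
    T=d['cam_to_world'];c=T[:3,:3].T@(np.array(p)-T[:3,3]);u=d['K']@c/c[2];return u[:2]
E
python3 - <<'E'
from h import *
d=vision.camera('top')
for l in ['strip_leaf_handle','plain_leaf_handle']:
    for r in vision.outline_of('top',l)[:2]:
        m=r['mask'];ys,xs=np.nonzero(m);print(l,r['conf'],r['point'],xs.min(),xs.max(),ys.min(),ys.max())
im=d['frame'][110:260,250:450,::-1]
cv2.imwrite('pics/t1.png',cv2.resize(im,None,fx=4,fy=4,interpolation=cv2.INTER_CUBIC))
E
```

```text
strip_leaf_handle 0.67 [215.6, 376.5] 327 429 206 244
plain_leaf_handle 0.74 [224.8, 306.0] 264 346 213 248
```

View pics/t1.png

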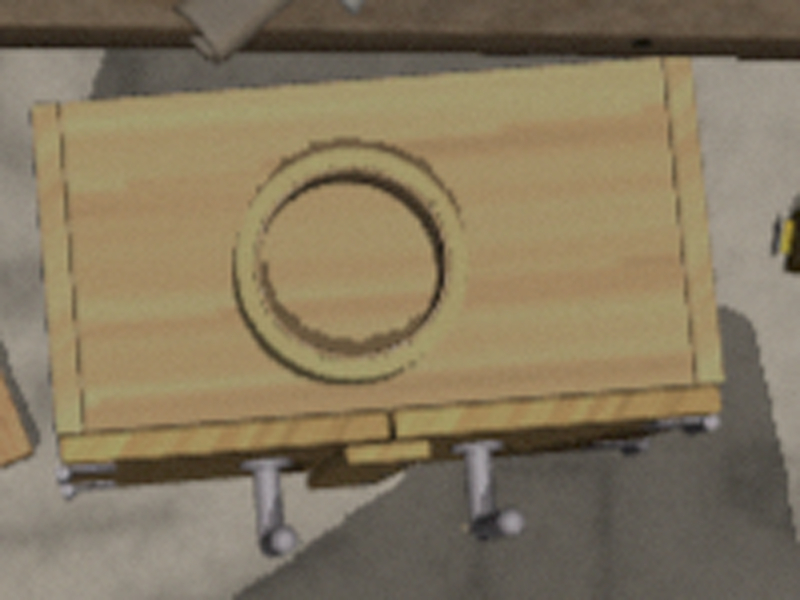

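Post tops in the crop are at (282,541) and (511,521), which is (320.5,245.2) and (377.7,240.2) in the full picture.

Run:
```python
from h import *
d=vision.camera('top')
f=lambda x,y,z:ray(d,(110+y/4,250+x/4),z)
L=f(282,541,.205);R=f(511,521,.205);print(L,R,np.linalg.norm(L-R))
a=f(33,103,.215);b=f(690,57,.215);print(a,b,np.linalg.norm(a-b))
for p,q in((R,L),(b,a)):
    v=p-q; print('yaw',np.degrees(np.arctan2(v[0],-v[1])))
e=f(60,436,.215);g=f(720,385,.215);print(e,g)
s=vision.camera('scene')
print('scene proj tops',proj(s,L),proj(s,R))
o=vision.outline_of('scene','plain_leaf_handle')
```

```text
[ 0.53540246 -0.14977134  0.205     ] [ 0.54500029 -0.24573066  0.205     ] 0.09643811103443109
[ 0.71748596 -0.043132    0.215     ] [ 0.74155011 -0.32009519  0.215     ] 0.278006638746039
yaw 5.711714440659817
yaw 4.96571508003055
[ 0.57734003 -0.05659757  0.215     ] [ 0.60236475 -0.33129113  0.215     ]
scene proj tops [333.49529513 146.30857061] [347.04937042 119.72102064]
```

The geometry is consistent: the posts come out 96.4 mm apart, the yaw is about 5.3°, and the projections match the scene view. I'll approach in two steps.

```bash
cat >> h.py <<'E'
from scipy.spatial.transform import Rotation as Ro
XH=np.array([.9957,.0925,0]);YH=np.array([-.0925,.9957,0])
R0=np.array([.545,-.2457,.175]);L0=np.array([.5354,-.1498,.175])
def go(p,yaw=None):
    o=robot.get_obs();T=Ro.from_quat(o['tool_rot']);s=T.inv().apply(np.array(p)-o['position'])/.3
    y=T.as_matrix()[:,1];cur=np.degrees(np.arctan2(y[1],y[0]))
    print('shift',s.round(4),'turn',None if yaw is None else round(-((yaw-cur+180)%360-180)/360,4),'cur',cur.round(2))
E
python3 -m handwheel '[[0.7,-0.33,-0.035,0.0445],[0.7,-0.33,-0.035,0.0445],[0.7,-0.33,-0.035,0.0445],[0.7,-0.33,-0.035,0.0445],[0.7,-0.33,-0.035,0.0445],[0.7,-0.33,-0.035,0.0445],[0.7,-0.33,-0.035,0.0445],[0.7,-0.33,-0.035,0.0445],[0.7,-0.33,-0.035,0.0445]]' 60 20
python3 - <<'E'
from h import *
go([.545,-.2457,.240],-84.7)
E
```

```text
time: 1.45
position: [0.3866, -0.4143, 0.2412]
tool_rot: [0.999, 0.046, -0.0, 0.001]
ft_force: [-0.3, 0.1, 0.4]
grip_width: 0.0528
grip_force: 0.0
shift [ 0.5776 -0.511   0.0033] turn 0.0 cur -84.7
```

```bash
python3 -m handwheel '[[0.578,-0.511,0.003,0],[0.578,-0.511,0.003,0],[0.578,-0.511,0.003,0],[0.578,-0.511,0.003,0],[0.578,-0.511,0.003,0],[0.578,-0.511,0.003,0],[0.578,-0.511,0.003,0],[0.578,-0.511,0.003,0],[0.578,-0.511,0.003,0],[0.578,-0.511,0.003,0]]'
python3 - <<'E'
from h import *
go([.545,-.2457,.175],-84.7)
d=vision.camera('wrist');print(d['hand_eye'].round(3).tolist(),d['K'][0])
cv2.imwrite('pics/w1.png',d['frame'][:,:,::-1])
E
```

```text
time: 2.28
position: [0.5442, -0.247, 0.24]
tool_rot: [0.999, 0.045, -0.0, 0.0]
ft_force: [-0.7, -0.7, 0.3]
grip_width: 0.0524
grip_force: 0.0
shift [ 0.003  -0.0042  0.2166] turn -0.0005 cur -84.87
[[0.001, -0.955, -0.298, 0.082], [1.0, 0.001, 0.001, -0.001], [-0.0, -0.298, 0.955, -0.153], [0.0, 0.0, 0.0, 1.0]] [296.9568323    0.         276.72205156]
```

View pics/w1.png

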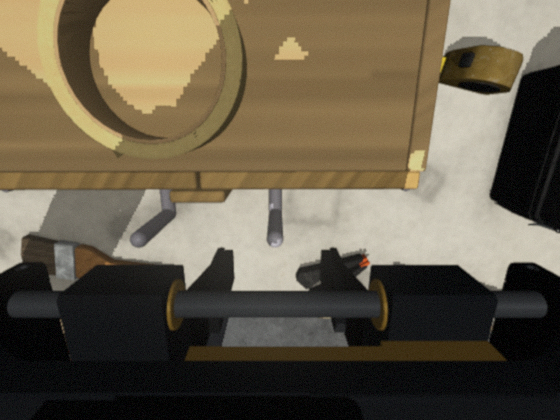

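The wrist view shows the right post top at about (276,240), between the fingers and where I predicted it. I'll descend and close.

```bash
python3 -m handwheel '[[0.002,-0.004,0.1,0],[0.002,-0.004,0.217,0],[0.002,-0.004,0.217,0],[0.002,-0.004,0.217,0],[0.002,-0.004,0.217,0]]' 
python3 -m handwheel '[[0,0,0,0],[0,0,0,0],[0,0,0,0],[0,0,0,0],[0,0,0,0],[0,0,0,0]]' 0 25
python3 - <<'E'
from h import *
o=robot.get_obs();print(o['position'])
H=R0+.036*XH-.091*YH; T=Ro.from_quat(o['tool_rot'])
for a in range(6,90,6):
    q=Ro.from_euler('z',a,degrees=True).apply(R0-H)+H
    print(a,(T.inv().apply(q-R0)/.3).round(3),round(-a/360,4))
E
```

```text
time: 2.75
position: [0.5461, -0.2451, 0.1762]
tool_rot: [0.999, 0.045, 0.001, 0.001]
ft_force: [0.5, -0.4, -0.6]
grip_width: 0.052
grip_force: 0.0
time: 3.25
position: [0.5459, -0.2438, 0.1754]
tool_rot: [0.999, 0.046, 0.0, 0.0]
ft_force: [-0.1, -0.3, -0.9]
grip_width: 0.0203
grip_force: 0.0
[ 0.54593985 -0.24384455  0.17541021]
6 [-0.031  0.014 -0.   ] -0.0167
12 [-0.06   0.032 -0.   ] -0.0333
18 [-0.088  0.052 -0.   ] -0.05
24 [-0.113  0.075 -0.   ] -0.0667
30 [-0.136  0.101 -0.   ] -0.0833
36 [-0.155  0.129 -0.   ] -0.1
42 [-0.172  0.158 -0.   ] -0.1167
48 [-0.186  0.19  -0.   ] -0.1333
54 [-0.196  0.222 -0.   ] -0.15
60 [-0.203  0.256  0.   ] -0.1667
66 [-0.206  0.29   0.   ] -0.1833
72 [-0.205  0.324  0.   ] -0.2
78 [-0.202  0.358  0.   ] -0.2167
84 [-0.194  0.391  0.   ] -0.2333
```

```bash
python3 -m handwheel '[[0,0,0,0],[0,0,0,0],[0,0,0,0],[0,0,0,0],[0,0,0,0]]' 0 25
python3 -m handwheel '[[-0.015,0.007,0,-0.008],[-0.031,0.014,0,-0.017],[-0.045,0.023,0,-0.025],[-0.06,0.032,0,-0.033],[-0.074,0.042,0,-0.042],[-0.088,0.052,0,-0.05],[-0.088,0.052,0,-0.05]]'
python3 - <<'E'
from h import *
print(robot.get_obs()['moment'])
E
```

```text
time: 3.67
position: [0.546, -0.2453, 0.1752]
tool_rot: [0.999, 0.046, 0.0, 0.001]
ft_force: [-0.4, -4.7, -0.8]
grip_width: 0.0112
grip_force: 25.0
time: 4.25
position: [0.522, -0.2627, 0.1752]
tool_rot: [0.979, 0.202, 0.001, 0.001]
ft_force: [3.8, -2.9, -1.5]
grip_width: 0.0113
grip_force: 25.0
[-0.4665032  -0.57133521  0.1181736 ]
```

```bash
python3 -m handwheel '[[-0.031,0.014,0,-0.017],[-0.06,0.032,0,-0.033],[-0.088,0.052,0,-0.05],[-0.113,0.075,0,-0.067],[-0.136,0.101,0,-0.083],[-0.155,0.129,0,-0.1],[-0.172,0.158,0,-0.117],[-0.186,0.19,0,-0.133],[-0.196,0.222,0,-0.15],[-0.203,0.256,0,-0.167],[-0.206,0.29,0,-0.183],[-0.206,0.29,0,-0.183],[-0.206,0.29,0,-0.183]]'
python3 - <<'E'
from h import *
o=robot.get_obs();H=R0+.036*XH-.091*YH
g=o['position']-H;s=R0-H
print(g,np.hypot(*g[:2]),np.degrees(np.arctan2(g[1],g[0])-np.arctan2(s[1],s[0]))%360)
E
```

```text
time: 5.33
position: [0.4988, -0.3656, 0.1752]
tool_rot: [0.714, 0.701, 0.0, -0.0]
ft_force: [0.2, 0.7, 2.2]
grip_width: 0.0113
grip_force: 25.0
[-0.09047481 -0.03263197  0.00019766] 0.09617971320420003 82.94160777192542
```

```bash
python3 -m handwheel '[[0,0,0,0],[0,0,0,0],[0,0,0,0],[0,0,0,0],[0,0,0,0],[0,0,0,0],[0,0,0,0]]' 55
python3 -m handwheel '[[0,0,-0.1,0],[0,0,-0.22,0],[0,0,-0.22,0],[0,0,-0.22,0]]'
python3 - <<'E'
from h import *
go([*L0[:2],.241],-84.7)
d=vision.camera('top');cv2.imwrite('pics/t2.png',cv2.resize(d['frame'][110:310,250:450,::-1],None,fx=3,fy=3))
E
```

```text
time: 5.92
position: [0.4985, -0.366, 0.175]
tool_rot: [0.712, 0.702, 0.0, -0.0]
ft_force: [0.1, 0.3, 0.9]
grip_width: 0.0454
grip_force: 0.0
time: 6.25
position: [0.4997, -0.3674, 0.2437]
tool_rot: [0.712, 0.702, -0.0, 0.003]
ft_force: [0.7, 0.3, -0.4]
grip_width: 0.0479
grip_force: 0.0
shift [0.727  0.1081 0.0064] turn 0.2329 cur -0.85
```

View pics/t2.png

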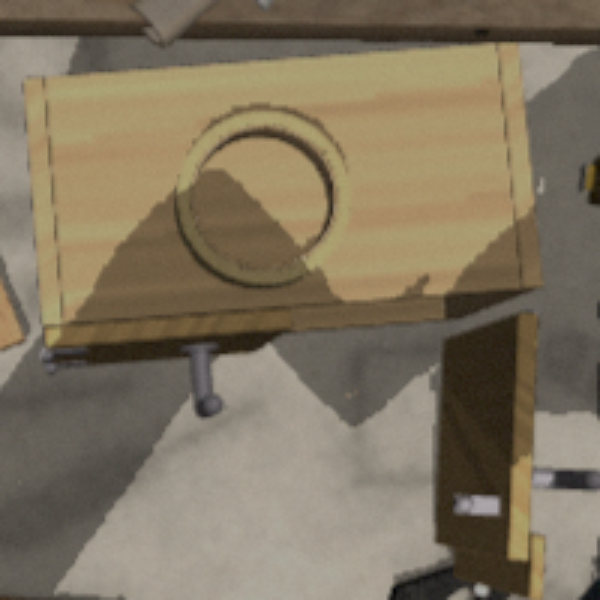

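The right door stands at about a right angle, the left is shut, and its post top is at (208,403) in the crop, where it was. On to the left handle.

```bash
python3 -m handwheel '[[0.727,0.108,0,0.233],[0.727,0.108,0,0.233],[0.727,0.108,0,0.233],[0.727,0.108,0,0.233],[0.727,0.108,0,0.233],[0.727,0.108,0,0.233],[0.727,0.108,0,0.233],[0.727,0.108,0,0.233],[0.727,0.108,0,0.233],[0.727,0.108,0,0.233],[0.727,0.108,0,0.233],[0.727,0.108,0,0.233],[0.727,0.108,0,0.233],[0.727,0.108,0,0.233],[0.727,0.108,0,0.233]]'
python3 - <<'E'
from h import *
go([*L0[:2],.175],-84.7)
E
```

```text
time: 7.55
position: [0.5336, -0.1483, 0.2402]
tool_rot: [0.999, 0.047, -0.001, -0.0]
ft_force: [-0.5, 0.4, 0.5]
grip_width: 0.0476
grip_force: 0.0
shift [0.0059 0.0057 0.2173] turn 0.0003 cur -84.59
```

```bash
python3 -m handwheel '[[0.005,0.005,0.1,0],[0.005,0.005,0.217,0],[0.005,0.005,0.217,0],[0.005,0.005,0.217,0],[0.005,0.005,0.217,0]]' 
python3 -m handwheel '[[0,0,0,0],[0,0,0,0],[0,0,0,0],[0,0,0,0],[0,0,0,0],[0,0,0,0],[0,0,0,0],[0,0,0,0],[0,0,0,0],[0,0,0,0]]' 0 25
```

```text
time: 7.97
position: [0.5364, -0.1503, 0.1768]
tool_rot: [0.999, 0.046, 0.001, 0.0]
ft_force: [0.3, -0.7, 0.1]
grip_width: 0.0478
grip_force: 0.0
time: 8.8
position: [0.5358, -0.1499, 0.1762]
tool_rot: [0.999, 0.046, 0.0, -0.0]
ft_force: [-0.3, 1.1, 2.0]
grip_width: 0.0112
grip_force: 25.0
```

```bash
python3 -m handwheel '[[-0.015,-0.007,0,0.008],[-0.031,-0.014,0,0.017],[-0.045,-0.023,0,0.025],[-0.06,-0.032,0,0.033],[-0.074,-0.042,0,0.042],[-0.088,-0.052,0,0.05],[-0.088,-0.052,0,0.05]]'
```

```text
time: 9.38
position: [0.508, -0.1359, 0.1762]
tool_rot: [0.994, -0.111, 0.0, -0.001]
ft_force: [1.4, 2.5, 1.0]
grip_width: 0.0111
grip_force: 25.0
```

```bash
python3 -m handwheel '[[-0.031,-0.014,0,0.017],[-0.06,-0.032,0,0.033],[-0.088,-0.052,0,0.05],[-0.113,-0.075,0,0.067],[-0.136,-0.101,0,0.083],[-0.155,-0.129,0,0.1],[-0.172,-0.158,0,0.117],[-0.186,-0.19,0,0.133],[-0.196,-0.222,0,0.15],[-0.203,-0.256,0,0.167],[-0.206,-0.29,0,0.183],[-0.206,-0.29,0,0.183],[-0.206,-0.29,0,0.183]]'
python3 - <<'E'
from h import *
o=robot.get_obs();H=L0+.036*XH+.091*YH
g=o['position']-H;s=L0-H
print(g,np.hypot(*g[:2]),np.degrees(np.arctan2(s[1],s[0])-np.arctan2(g[1],g[0]))%360,o['q'])
E
```

```text
time: 10.47
position: [0.4686, -0.0385, 0.1762]
tool_rot: [0.775, -0.632, 0.002, -0.001]
ft_force: [4.8, 0.6, -1.1]
grip_width: 0.0113
grip_force: 25.0
[-0.09419494  0.01737132  0.00115115] 0.09578334737730135 84.17256398313668 [-3.20371242e-01  4.05318833e-01  1.87142343e+00  2.20523870e-04
  8.61509540e-01  2.61835821e+00]
```

```bash
python3 -m handwheel '[[0,0,0,0],[0,0,0,0],[0,0,0,0],[0,0,0,0],[0,0,0,0],[0,0,0,0],[0,0,0,0]]' 55
python3 -m handwheel '[[0,0,-0.1,0],[0,0,-0.25,0],[0,0,-0.25,0],[0,0,-0.25,0]]'
python3 - <<'E'
from h import *
d=vision.camera('top');cv2.imwrite('pics/t3.png',d['frame'][:,:,::-1])
d=vision.camera('scene');cv2.imwrite('pics/s3.png',d['frame'][:,:,::-1])
E
```

```text
time: 11.05
position: [0.4667, -0.0385, 0.1759]
tool_rot: [0.774, -0.633, -0.0, 0.0]
ft_force: [-0.3, 0.1, 1.0]
grip_width: 0.0452
grip_force: 0.0
time: 11.38
position: [0.4688, -0.0389, 0.2535]
tool_rot: [0.774, -0.633, 0.003, -0.001]
ft_force: [0.4, 0.1, -0.2]
grip_width: 0.0476
grip_force: 0.0
```

View pics/t3.png

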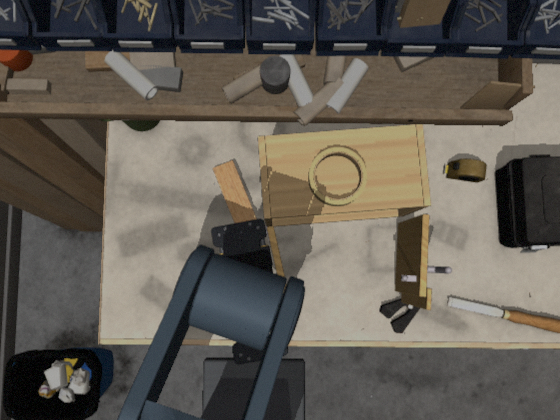

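View pics/s3.png

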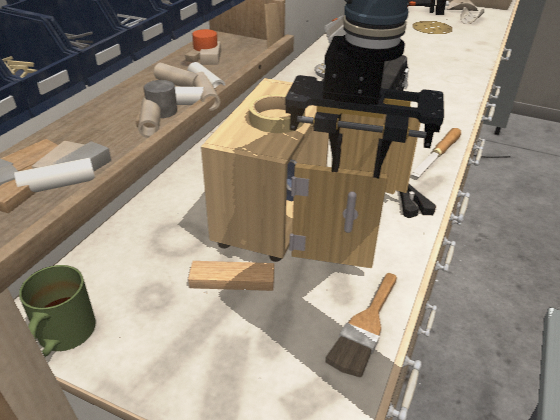

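Both doors stand near a right angle: the right spans (425,215)–(430,305) and the left (268,215)–(282,280). The gripper is lifted clear, so I'm handing in.

```bash
python3 -m handwheel '[[0,0,0,0],[0,0,0,0],[0,0,0,0],[0,0,0,0]]'; python3 -c "
from h import *
print(job.hand_in())"
```

```text
time: 11.82
position: [0.4665, -0.0382, 0.2501]
tool_rot: [0.774, -0.633, -0.001, 0.0]
ft_force: [-0.5, 1.1, -0.3]
grip_width: 0.0476
grip_force: 0.0
the job is handed in; nothing more can be done
None
```

Both cupboard doors stand open at roughly 83° by my estimate, the strip door opened first, with the gripper clear of everything; I handed the job in at about 12 s, and no verdict came back.

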